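# Show the apprentice the bridge, its clamp and its place

## Task

Show the apprentice the next glue-up by pointing straight down at three things in turn, fingertips a few centimetres above each: for two seconds at the red-brown rosewood bridge (not the pale maple or the black ebony one), then for two seconds at the wooden cam clamp (not the steel bar clamp), and last at the bare, tape-edged patch on the ukulele's soundboard where the bridge is to be glued. Finish there, still pointing at the patch from just above it. Come down only over the right things, and touch nothing on the bench.

Things in the scene. Friction and masses are not known exactly. Their poses are not given: they have to be found in the camera images.
- rosewood_bridge_top (a point): Centre of the top of the red-brown rosewood ukulele bridge: a small tie bridge 92 mm long (its x axis), 23 mm wide (y), 11.5 mm high to the top of its bone-white saddle strip, which is where this point lies; z is up. It lies loose, 30 g, beside the two other bridges in the parts tray, in any of the three places. Neighbouring bridges lie about 47 mm apart, centre to centre.
- maple_bridge: The pale maple bridge, same shape as the rosewood one; origin at the centre of its underside, x along its length. A bystander, not to be touched.
- ebony_bridge: The black ebony bridge, same shape; origin at the centre of its underside, x along its length. A bystander, not to be touched.
- parts_tray: Shallow fixed wooden tray, 125 (x) by 164 (y) mm, rim 14 mm high, grey felt floor 6.7 mm above its underside; holds the three bridges side by side along its y. Origin at the centre of its underside.
- cam_clamp_top (a point): Wooden cam clamp lying flat: steel bar (along x), two pale wooden jaws 105 mm long (along y), 28 wide, 22 high, dark cam lever. Point: centre of the sliding jaw's top face (the jaw by the lever); z up. From it the outline reaches 128 mm to -x (fixed jaw), 72 mm to +x, 53 mm either way in y (bar at y = -38). Over the outline is over the clamp. Loose, about 0.28 kg.
- bar_clamp: Steel bar clamp with a red handle, lying flat, about 200 mm along its bar (x) by 85 mm (y), 26 mm high; origin at the middle of its underside. It, the cam clamp and the parts tray may stand in each other's places. A bystander, not to be touched.
- bridge_patch (a point): Centre of the bare patch on the soundboard, at the soundboard's surface: a pale rectangle of raw wood, 24 mm (x) by 98 mm (y), framed by strips of blue masking tape 12 mm wide, on the wide half of the brown top. z is up; +x points from the patch to the soundhole, whose centre is 100 mm away.
- ukulele: Body of a tenor ukulele without neck, lying on its back on the mat, soundhole up: 305 mm long (x, tail at -x), 225 mm at the widest, 75 mm deep; brown wood with a cream edge. Loose, about 0.45 kg. Origin at the centre of its underside.
- sander: Teal palm sander, 150 mm high, 132 mm across, battery 118 mm out along its +x; origin at the centre of its underside. A bystander, not to be touched.
- glue_bottle: White bottle, 190 mm high, 64 mm across; origin at the centre of its underside. A bystander, not to be touched.
- screwdriver: Screwdriver with a yellow handle, 190 mm long, lying; origin on the underside near its middle. A bystander, not to be touched.
- chisel: Chisel with a wooden handle, about 250 mm long, 28 mm high, lying; origin at the middle of its underside. A bystander, not to be touched.
- sanding_block: Cork sanding block, 110 by 66 by 31 mm; origin at the centre of its underside. A bystander, not to be touched.

How it is judged:
By the outcome, as a careful person would: the job done as asked, in the order asked, and still so for the second after the job is handed in, with the robot touching nothing.
It also fails if it takes over 48 s, if anything falls off the work surface, if the arm or the gripper's body presses on something with over 40 N, if the wrist force passes 120 N, or if a joint passes its speed limit or range.

## Robot

A 6-joint arm with a two-finger parallel gripper is mounted at the origin on the work surface. World frame = base frame: x ahead of the robot, y to its left, z up, the work surface at z = 0. Lengths are in m, angles in rad, forces in N, time in s.
With the tool pointing down it reaches from about 0.35 to 0.775 m from the base axis. Payload 7.3 kg.
Tool frame: the origin (TCP) lies on the centre line of the jaws, within the pads' length; the fingertips stand 14 mm ahead of it and the grasp point (between the pads) lies 5 mm behind it; z points along the fingers, y is the line along which they close (so a half turn about z gives the same grasp; the last joint's range is limited). The gripper opens to 92 mm and grips with 3 to 60 N. Pads are 19 mm wide; open, the fingers measure 130 mm over their backs; the gripper's body (75 mm by 190 mm) begins 47 mm behind the grasp point.
Start: joints at [1.129, 0.342, 1.524, -0, 1.275, -0.146], TCP at [0.153, 0.502, 0.241] pointing down, gripper open.
Joint ranges: [-2.53, 2.53], [-0.77, 2.02], [0.04, 2.7], [-1, 4.14], [0.28, 2.66], [-3.11, 3.11]. Speed limits (rad/s): [2.57, 2.57, 3.14, 3.14, 3.14, 3.14].

## Interface

Orientations are given as a rotation vector (axis times angle).
In Python, from workcell import ctrl gives the robot as it stands.
- The arm moves only by the shell command python3 -m crank 'ROWS' [OPENING]. ROWS is JSON, a list that holds one entry, the list of rows, each a list of 4 numbers: the shift along the tool's x, y, z in cm, then the turn about the tool's z in degrees. In form: [[[x, y, z, spin], ...]]. A call has 1 to 5 rows; each row shifts and turns the commanded pose from where the row before left it, along the tool's axes as they then stand; what a row does not reach is not made up. A row lasts 1/10 s, in which the tool goes at most 50 mm and 8.59 degrees, less where a joint would pass 70% of its speed; a pose out of reach is approached as far as the arm can. A call with a gripper value outside its range is refused whole. OPENING is the opening, from 0 (shut) to 1 (fully open), set as the call begins (- or left out, the last holds). The fingers move at their own pace and stop on an object; the grip force is fixed at half the most. Time passes only in rows, so rows that do not move let the fingers close. It gives the time, the measured TCP pose, the force, the opening and the grip force at its end, in the units of the state.
- ctrl.state(): the state, without advancing time (a new reading comes with each control period).
- ctrl.read_camera(name): name is "side" or "top" or "wrist"; returns the picture (400x640x3 uint8, red, green, blue); there is no depth.
- ctrl.camera_params(name): a dict with "fx", "fy", "cx", "cy" (pixels), "view" (4x4, takes a point from world to camera coordinates). Camera axes: x right, y up, looking along -z (the intrinsics and any distortion apply to the point x, -y, -z); pixel columns grow to the right and rows downward; lengths in m; the calibration is good to about 2 mm. A picture is of the moment at which its call begins: read the wrist's pose just before it. camera_params takes no time and is no camera call; for the wrist camera it gives the pose at the moment of the call.
- ctrl.job_done(): hands the job in; it is judged then, once.
The state is a dict: "t": time; "qpos": joint angles; "joint_velocities": joint speeds; "effort": joint torques, N m; "tool_pos": TCP position; "orientation": TCP orientation; "contact_force": force on the tool from outside, world axes, zero at the start; "moment": the same for the moment, N m; "opening": opening from 0.0 (shut) to 1.0 (fully open); "grasp_force": force on a finger pad.
Only numpy, scipy, OpenCV 4.12 (cv2) and the standard library are available. Lean on these libraries where they do the work, as an engineer would, in place of code of your own. Each camera call takes 0.05 s, during which the arm holds its last target. There are 200 camera calls.

## Working session

There is one attempt and no reset: what is moved stays moved. The work goes in short steps, Python scripts to look and compute and a shell command to move; the robot and the scene stay as the last step left them, time stands still between calls to the robot, and variables do not carry over. Pictures are saved under pics/ and viewed, at most 10 in all, crops included, and the job is handed in when it is done.

```bash
mkdir -p pics
python3 - <<'E'
from workcell import ctrl
import cv2
for n in("top","side"):
    im=ctrl.read_camera(n); cv2.imwrite(f"pics/{n}0.png",im[...,::-1])
    p=ctrl.camera_params(n); print(n,{k:p[k] for k in p if k!="view"}); print(p["view"])
s=ctrl.state(); print(s["t"],s["tool_pos"],s["orientation"],s["opening"])
E
```

```text
top {'fx': 431.2609976651136, 'fy': 431.2609976651136, 'cx': 315.3583570852377, 'cy': 199.36823177295898}
[[ 0.01452213 -0.99988086 -0.00523176 -0.01549141]
 [ 0.98603451  0.01345247  0.16599689 -0.59754505]
 [-0.16590673 -0.00756932  0.9861124  -1.24988127]
 [ 0.          0.          0.          1.        ]]
side {'fx': 446.789761138758, 'fy': 446.789761138758, 'cx': 322.8509669242174, 'cy': 200.04163819473797}
[[ 0.9946928  -0.10233255 -0.01069028 -0.59496285]
 [ 0.05670179  0.45850364  0.8868818  -0.11334913]
 [-0.08585534 -0.8827811   0.46187271 -0.98952796]
 [ 0.          0.          0.          1.        ]]
0.1 [0.15285097 0.50190357 0.24011237] [-4.62841415e-01 -3.10687487e+00  2.05001824e-03] 1.0014603917577813
```

View pics/top0.png

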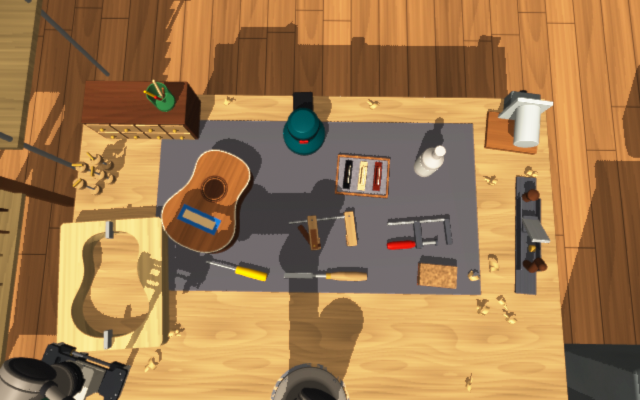

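View pics/side0.png

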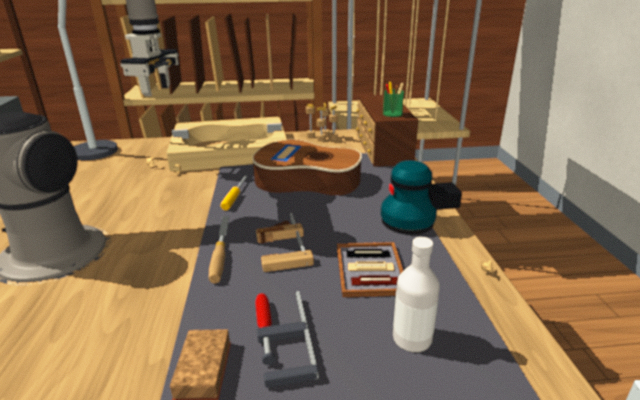

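The top view shows the tray with black, maple and red bridges at about (347,176), (362,176) and (377,176). The cam clamp has jaws near (314,232) and (351,228) with its lever on the left, and the taped patch is at about (200,219). Next I'll zoom in on these and measure.

```bash
cat > h.py <<'E'
import numpy as np
from workcell import ctrl
def ray(n,uv,z):
    p=ctrl.camera_params(n);V=np.array(p["view"]);R,t=V[:3,:3],V[:3,3]
    d=R.T@np.array([(uv[0]-p["cx"])/p["fx"],-(uv[1]-p["cy"])/p["fy"],-1]);c=-R.T@t
    return c+d*(z-c[2])/d[2]
E
python3 - <<'E'
import cv2,numpy as np
from h import *
im=cv2.imread("pics/top0.png")
a=cv2.resize(im[140:260,280:400],None,fx=5,fy=5,interpolation=cv2.INTER_CUBIC)
b=cv2.resize(im[190:250,165:245],None,fx=2.5,fy=2.5,interpolation=cv2.INTER_CUBIC)
c=np.zeros((600,800,3),np.uint8);c[:600,:600]=a;c[:150,600:]=b
cv2.imwrite("pics/crop.png",c)
hsv=cv2.cvtColor(im,cv2.COLOR_BGR2HSV)
def blobs(name,box,lo,hi,z,mn=30):
    x0,y0,x1,y1=box
    m=cv2.inRange(hsv[y0:y1,x0:x1],lo,hi)
    n,l,st,ce=cv2.connectedComponentsWithStats(m)
    for i in range(1,n):
        if st[i,4]>=mn:
            pts=np.argwhere(l==i)[:,::-1].astype(np.float32)
            r=cv2.minAreaRect(pts); u=np.array(r[0])+[x0,y0]
            bw=[ray("top",q+[x0,y0],z)[:2] for q in cv2.boxPoints(r)]
            print(name,st[i,4],u.round(1),ray("top",u,z).round(3),"size",np.linalg.norm(bw[0]-bw[1]).round(3),np.linalg.norm(bw[1]-bw[2]).round(3),"corners",np.round(bw,3).tolist())
blobs("blue",(165,190,245,250),(95,100,60),(125,255,255),.075)
blobs("red",(368,158,386,194),(0,120,40),(6,255,255),.017)
blobs("maple",(354,158,370,194),(12,40,150),(32,255,255),.017)
blobs("jaw",(290,205,365,255),(8,60,110),(30,255,255),.022)
E
```

```text
blue 348 [198.7 219.2] [0.53  0.335 0.075] size 0.048 0.121 corners [[0.532, 0.399], [0.576, 0.382], [0.528, 0.27], [0.484, 0.288]]
red 164 [377. 176.] [ 0.68  -0.198  0.017] size 0.091 0.022 corners [[0.636, -0.183], [0.726, -0.191], [0.724, -0.213], [0.634, -0.205]]
maple 261 [362.1 175.3] [ 0.681 -0.151  0.017] size 0.096 0.028 corners [[0.635, -0.132], [0.731, -0.143], [0.728, -0.171], [0.632, -0.16]]
jaw 371 [349.7 228.4] [ 0.514 -0.113  0.022] size 0.035 0.108 corners [[0.566, -0.088], [0.571, -0.123], [0.463, -0.136], [0.459, -0.102]]
jaw 181 [313.6 232.1] [ 0.501 -0.003  0.022] size 0.029 0.101 corners [[0.55, 0.018], [0.554, -0.011], [0.453, -0.023], [0.45, 0.005]]
```

View pics/crop.png

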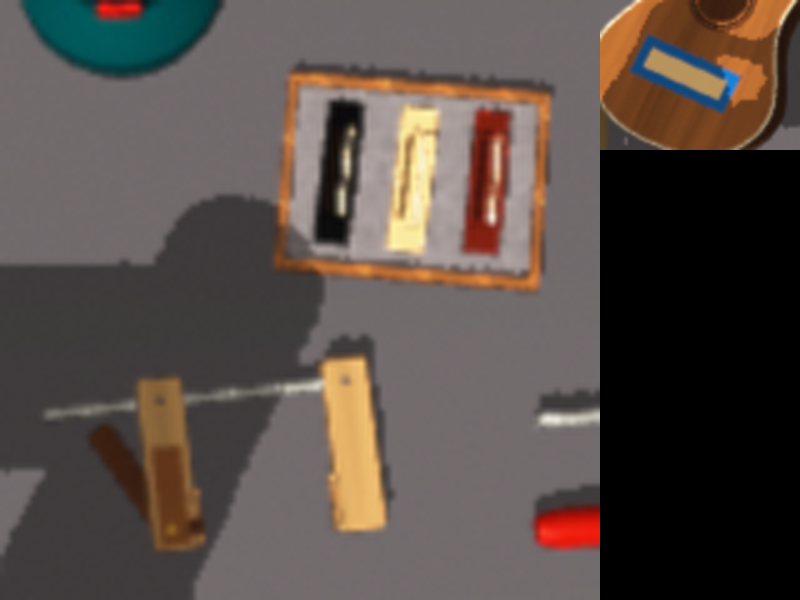

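The crop confirms the layout. The red bridge is rightmost in the tray. The sliding jaw, with the dark cam and lever beside it, is centred at about (313.7,232.5), and the patch is inside the blue frame. Sizes come out close to the given ones: bridge 91x22 mm, tape frame 121x48 mm, jaw 101x29 mm. The targets are bridge (0.680,-0.198), clamp (0.500,-0.003) and patch (0.530,0.335). I'll shut the fingers, then spin so the wide body stays clear of the bottle.

```bash
python3 -m crank '[[[0,0,0,7.8],[0,0,0,7.8],[0,0,0,7.8],[0,0,0,7.8],[0,0,0,7.8]]]' 0; python3 -m crank '[[[0,0,0,7.8],[0,0,0,7.8],[0,0,0,7.8],[0,0,0,7.8],[0,0,0,7.8]]]'
cat >> h.py <<'E'
from scipy.spatial.transform import Rotation as Ro
T={"b":(.680,-.198),"c":(.500,-.003),"p":(.530,.335)}
def go(k,z):
    s=ctrl.state();R=Ro.from_rotvec(s["orientation"]).as_matrix()
    print(s["t"],np.round(s["tool_pos"],4),s["opening"],"q",np.round(s["qpos"],2),"cm",np.round(100*R.T@(np.array([*T[k],z])-s["tool_pos"]),2))
E
python3 -c "
from h import *
go('b',.24)"
```

```text
t: 0.6
tool_pos: [0.1529, 0.502, 0.2403]
orientation: [1.481, 2.77, -0.001]
contact_force: [-0.3, 0.2, 0.0]
opening: 0.614
grasp_force: 0.0
t: 1.1
tool_pos: [0.1529, 0.502, 0.2403]
orientation: [2.321, 2.117, -0.001]
contact_force: [0.5, -0.5, -0.7]
opening: 0.179
grasp_force: 0.0
1.1 [0.1529 0.502  0.2403] 0.17926759645871485 q [ 1.13  0.34  1.52 -0.    1.28  1.22] cm [-64.87  58.91   0.07]
```

```bash
python3 -m crank '[[[-1.5,1.4,0,0],[-3,2.7,0,0],[-3,2.7,0,0],[-3,2.7,0,0],[-3,2.7,0,0]]]' >/dev/null; python3 -m crank '[[[-3,2.7,0,0],[-3,2.7,0,0],[-3,2.7,0,0],[-3,2.7,0,0],[-3,2.7,0,0]]]'>/dev/null;  python3 -m crank '[[[-3,2.7,0,0],[-3,2.7,0,0],[-3,2.7,0,0],[-1.5,1.3,0,0],[0,0,0,0]]]'
python3 -c "
from h import *
go('b',.24)"
```

```text
t: 2.6
tool_pos: [0.4702, 0.0813, 0.2401]
orientation: [-2.319, -2.119, 0.001]
contact_force: [-0.7, -0.0, -1.2]
opening: 0.002
grasp_force: 0.0
2.6 [0.4702 0.0813 0.2401] 0.0024298283576047394 q [ 0.01  0.26  1.65 -0.    1.24  0.1 ] cm [-2.594e+01  2.340e+01  1.000e-02]
```

```bash
python3 -m crank '[[[-2.6,2.3,0,0],[-2.6,2.4,0,0],[-2.6,2.3,0,0],[-2.6,2.4,0,0],[-2.6,2.3,0,0]]]' >/dev/null; python3 -m crank '[[[-2.6,2.3,0,0],[-2.6,2.4,0,0],[-2.6,2.3,0,0],[-2.6,2.4,0,0],[-2.5,2.3,0,0]]]' >/dev/null; python3 -m crank '[[[0,0,0,0],[0,0,0,0],[0,0,0,0]]]' >/dev/null
python3 - <<'E'
from h import *
import cv2
go('b',.068)
print(np.round(ctrl.camera_params("wrist")["view"],3))
im=ctrl.read_camera("wrist")[...,::-1]
cv2.imwrite("pics/w1.png",im)
E
```

```text
3.9 [ 0.6795 -0.1931  0.2407] 0.004356483656974416 q [-0.39  0.7   0.92  0.    1.52 -0.3 ] cm [-0.5   0.11 17.27]
[[ 0.996 -0.084 -0.001 -0.694]
 [ 0.081  0.965 -0.248  0.161]
 [ 0.022  0.247  0.969 -0.356]
 [ 0.     0.     0.     1.   ]]
```

View pics/w1.png

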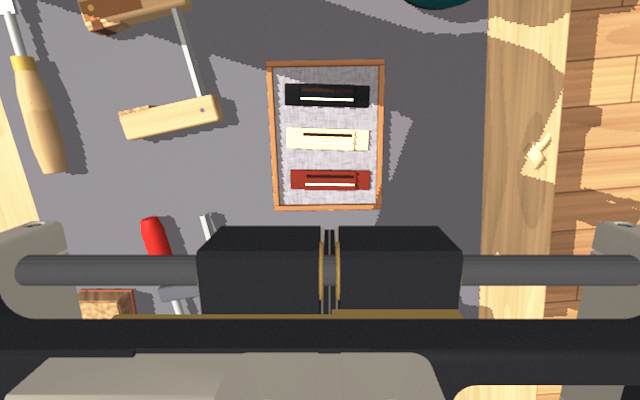

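The wrist view shows the red bridge at about (331,180), with maple (328,139) and ebony (327,96) above it. I'll check its position by casting a ray.

```bash
python3 -c "
from h import *
for uv in [(330.5,180),(328,139),(327,96)]: print(ray('wrist',uv,.016).round(4))"
python3 -m crank '[[[-0.5,0.1,1.3,0],[0,0,2.5,0],[0,0,3,0],[0,0,3,0],[0,0,3,0]]]' >/dev/null;python3 -m crank '[[[0,0,2,0],[0,0,1.5,0],[0,0,0.7,0],[0,0,0,0],[0,0,0,0]]]'
```

```text
[ 0.6812 -0.1992  0.016 ]
[ 0.6823 -0.1528  0.016 ]
[ 0.6851 -0.1072  0.016 ]
t: 4.95
tool_pos: [0.681, -0.2001, 0.0718]
orientation: [2.314, 2.122, 0.001]
contact_force: [-0.5, -0.5, 0.0]
opening: 0.006
grasp_force: 0.0
```

The two views agree within about 2 mm. I'll lower slightly so the tips are about 3 cm above, and dwell 2.5 s.

```bash
Z='[[[0,0,0,0],[0,0,0,0],[0,0,0,0],[0,0,0,0],[0,0,0,0]]]'
python3 -m crank '[[[0,0.0,0.5,0],[0,0,0.5,0],[0,0,0,0],[0,0,0,0],[0,0,0,0]]]'>/dev/null
for i in 1 2 3 4 ; do python3 -m crank '[[[0,0,0,0],[0,0,0,0],[0,0,0,0],[0,0,0,0],[0,0,0,0]]]' >/dev/null; done; python3 -m crank '[[[0,0,0,0],[0,0,0,0],[0,0,0,0],[0,0,0,0],[0,0,0,0]]]'
python3 -m crank '[[[0,0,-1.5,0],[0,0,-3,0],[0,0,-3,0],[0,0,-3,0],[0,0,-3,0]]]' >/dev/null; python3 -m crank '[[[0,0,-3,0],[0,0,-1.5,0],[0,0,0,0],[0,0,0,0]]]' >/dev/null
python3 -c "
from h import *
go('c',.24)"
```

```text
t: 7.95
tool_pos: [0.6804, -0.1999, 0.0607]
orientation: [-2.315, -2.123, -0.0]
contact_force: [0.1, -0.4, 0.3]
opening: 0.005
grasp_force: 0.0
8.85 [ 0.6803 -0.1998  0.2409] 0.00426532403382294 q [-0.39  0.7   0.91  0.    1.52 -0.31] cm [ 18.05 -19.66   0.09]
```

```bash
python3 -m crank '[[[1,-1.1,0,0],[2.2,-2.4,0,0],[2.5,-2.7,0,0],[2.5,-2.7,0,0],[2.5,-2.7,0,0]]]' >/dev/null; python3 -m crank '[[[2.5,-2.7,0,0],[2.5,-2.7,0,0],[1.5,-1.7,0,0],[0.9,-1,0,0],[0,0,0,0]]]' >/dev/null; python3 -m crank '[[[0,0,0,0],[0,0,0,0]]]'
python3 - <<'E'
from h import *
import cv2
go('c',.066)
im=ctrl.read_camera("wrist")[...,::-1]
cv2.imwrite("pics/w2.png",im)
E
```

```text
t: 10.05
tool_pos: [0.5005, -0.0034, 0.2404]
orientation: [2.316, 2.122, -0.0]
contact_force: [-0.1, -0.4, -0.1]
opening: 0.006
grasp_force: 0.0
10.05 [ 0.5005 -0.0034  0.2404] 0.0055126260103707525 q [-0.16  0.3   1.59 -0.    1.25 -0.07] cm [ 0.04 -0.05 17.44]
```

View pics/w2.png

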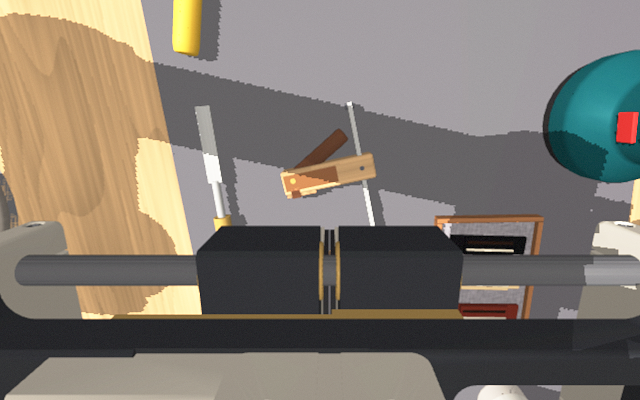

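The wrist view shows the sliding jaw with its lever, jaw centre at about (329,175). That matches the bridge's image position when the arm stood over it, so the alignment is right. Now I'll descend, dwell and rise.

```bash
python3 -c "
from h import *
print(ray('wrist',(329,175),.022).round(4))"
python3 -m crank '[[[0,0,1.4,0],[0,0,2.5,0],[0,0,3,0],[0,0,3,0],[0,0,3,0]]]' >/dev/null;python3 -m crank '[[[0,0,2.5,0],[0,0,1.5,0],[0,0,0.5,0],[0,0,0,0],[0,0,0,0]]]'
for i in 1 2 3 4 5; do python3 -m crank '[[[0,0,0,0],[0,0,0,0],[0,0,0,0],[0,0,0,0],[0,0,0,0]]]' >/dev/null; done
python3 -m crank '[[[0,0,-1.5,0],[0,0,-3,0],[0,0,-3,0],[0,0,-3,0],[0,0,-3,0]]]' >/dev/null; python3 -m crank '[[[0,0,-2.5,0],[0,0,-1.5,0],[0,0,0,0],[0,0,0,0]]]' >/dev/null
python3 -c "
from h import *
go('p',.24)"
```

```text
[ 0.501  -0.0025  0.022 ]
t: 11.1
tool_pos: [0.5005, -0.0029, 0.0673]
orientation: [2.315, 2.122, 0.001]
contact_force: [0.7, -0.1, 0.5]
opening: 0.003
grasp_force: 0.0
14.5 [ 0.4995 -0.0025  0.2412] 0.00495460849539545 q [-0.16  0.3   1.59  0.    1.26 -0.07] cm [33.89  0.13  0.12]
```

```bash
python3 -m crank '[[[1.2,0,0,0],[2.5,0,0,0],[3,0,0,0],[3,0,0,0],[3,0.1,0,0]]]' >/dev/null; python3 -m crank '[[[3,0,0,0],[3,0,0,0],[3,0,0,0],[3,0,0,0],[3,0,0,0]]]' >/dev/null; python3 -m crank '[[[3,0,0,0],[2,0,0,0],[1.2,0,0,0],[0,0,0,0],[0,0,0,0]]]' >/dev/null
python3 - <<'E'
from h import *
import cv2
go('p',.12)
im=ctrl.read_camera("wrist")[...,::-1]
cv2.imwrite("pics/w3.png",im)
h=cv2.cvtColor(im,cv2.COLOR_BGR2HSV);m=cv2.inRange(h,(95,100,50),(125,255,255))
c=max(cv2.findContours(m,0,1)[0],key=cv2.contourArea);r=cv2.minAreaRect(c);print(r,ray('wrist',r[0],.075),ray('wrist',r[0],.07))
E
```

```text
16.0 [0.5297 0.3347 0.241 ] 0.0038437345345155587 q [ 0.44  0.53  1.22 -0.    1.39  0.53] cm [ 0.04  0.04 12.1 ]
((328.6499938964844, 185.04998779296875), (51.22889709472656, 123.6450424194336), 18.434947967529297) [0.52999767 0.33481436 0.075     ] [0.52989454 0.33373743 0.07      ]
```

View pics/w3.png

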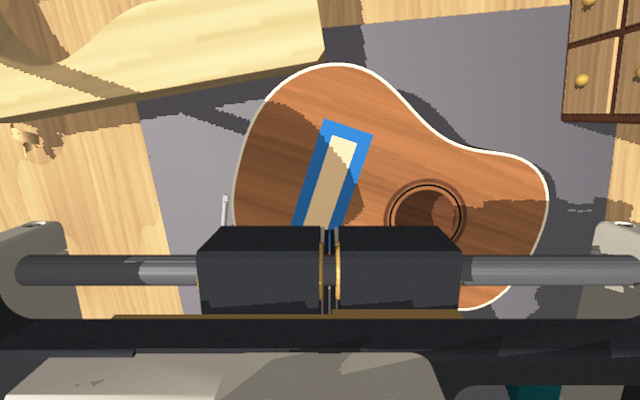

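The wrist view shows the taped frame with its far end at (325,119)-(373,136) and its near end hidden by the fingers. I'll check against the top view using that far edge.

```bash
python3 -c "
from h import *
a=ray('wrist',(325,118.5),.075);b=ray('wrist',(373,136),.075);w=b-a;m=(a+b)/2
n=np.array([w[1],-w[0],0])/np.linalg.norm(w);print(np.linalg.norm(w),a,b,m+.061*n,m-.061*n)"
```

```text
0.04738903377803958 [0.53204651 0.39743012 0.075     ] [0.57518276 0.37780909 0.075     ] [0.5283581  0.33209387 0.075     ] [0.57887117 0.44314534 0.075     ]
```

That agrees within 3 mm, so I'll descend over the patch to about 3 cm above it.

```bash
python3 -m crank '[[[0.1,0,1.3,0],[0,0,2.5,0],[0,0,2.7,0],[0,0,2.5,0],[0,0,1.7,0]]]' >/dev/null;python3 -m crank '[[[0,0,0.8,0],[0,0,0.5,0],[0,0,0,0],[0,0,0,0],[0,0,0,0]]]' >/dev/null
for i in 1 2 3 4; do python3 -m crank '[[[0,0,0,0],[0,0,0,0],[0,0,0,0],[0,0,0,0],[0,0,0,0]]]' >/dev/null; done;python3 -m crank '[[[0,0,0,0],[0,0,0,0],[0,0,0,0],[0,0,0,0],[0,0,0,0]]]'
python3 - <<'E'
from h import *
import cv2
cv2.imwrite("pics/s3.png",ctrl.read_camera("side")[...,::-1])
E
```

```text
t: 19.55
tool_pos: [0.5301, 0.3361, 0.1217]
orientation: [-2.315, -2.123, -0.0]
contact_force: [-0.8, -0.6, 0.3]
opening: 0.004
grasp_force: 0.0
```

View pics/s3.png

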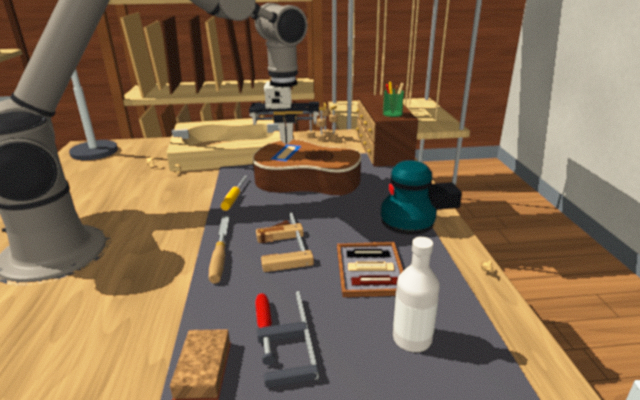

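The side view shows the fingertips just above the patch at about (287,142), with nothing disturbed.

```bash
python3 -c "
from workcell import ctrl
print(ctrl.job_done())"
```

```text
the job is handed in; nothing more can be done
None
```

I handed the job in at about 20 s: the arm pointed at the rosewood bridge for 2.5 s, then the cam clamp for 2.5 s, and is still pointing from about 3 cm above the bridge patch, with no sign that anything was touched.

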